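Find the socket that fits the hub nut

TASK

Three look-alike sockets with hex shanks stand mouth down on the table, and only one of them fits the nut of the hub on the rubber mat: try them on that nut until you find it. Finish while still holding the fitting socket by its shank, upright and fully down over the nut: do not let go. Leave the other two sockets standing upright on the table, let no socket fall over, and leave the other things on the table where they are.

Things in the scene. Friction and masses are not known exactly. Their poses are not given: they have to be found in the camera images.
- mat: black rubber mat fixed on the table, 320 (x) x 380 (y) x 2 mm, origin at the centre of its underside; exactly one of the three hubs stands on it, the other two are parked on the bare table beside and beyond it
- hub_p_seat (a point): wheel hub fixed to the table; round flange 112 mm across, its top 60 mm up; five pins on it, 12 mm high, 46 mm off the axis; in the middle a tight hex nut (does not turn). This point: on the nut's axis at its foot, 63 mm above the table, where a fitting socket's rim rests; z up, x normal to one of the nut's flats (every 60 degrees the same)
- hub_q_seat (a point): another hub, all as hub_p but for the nut's size and the stud. The three nuts are all 14 mm high (the top 3 mm bevelled round), 20, 25 and 30 mm across flats (not told which is whose); the 12 mm thick stud stands 1 to 20 mm above the nut. Same point and axes
- hub_r_seat (a point): another hub, all as hub_p but for the nut's size and the stud. Which hub stands on the mat changes from start to start. Same point and axes
- socket_1_shank (a point): dark steel socket, 46 mm across, 50 mm high, standing mouth down, with a steel hex shank rising 50 mm from its top, 20 mm across flats; 100 mm high in all, about 0.4 kg. This point: on the axis half-way up the shank, 75 mm above the socket's rim; z up, x normal to one flat of the shank; the flats of the hex mouth are in line with the shank's
- socket_2_shank (a point): another socket, the same from outside as socket_1. The hidden mouths are 22, 27 and 32 mm across flats (not told which is whose), each 2 mm wider than the nut it fits, and differ in depth. Same point and axes
- socket_3_shank (a point): another socket, the same from outside as socket_1. Only the fitting one goes down until its rim is 63 mm above the table; a wrong one is stopped 7 to 18 mm higher by the nut or its stud. Same point and axes
- mug: bystander: white mug, 80 mm across, 92 mm high; origin at its underside
- tape_roll: bystander: roll of grey tape lying flat, 90 mm across, 25 mm high; origin at its underside
- remote: bystander: black remote control, 50 x 165 x 18 mm; origin at its underside
- mouse: bystander: black computer mouse, 105 x 60 x 33 mm; origin at its underside
- spray_can: bystander: grey spray can, 54 mm across, 160 mm high; origin at its underside
- screwdriver: bystander: black-handled screwdriver, 200 mm long, lying along its x; origin below its middle
- jar: bystander: clear jar with black cap, 68 mm across, 85 mm high; origin at its underside
Not all that is in view belongs to the job. Leave any blue or green look-alike of the part that bears hub_p_seat alone.

How it is judged:
By the outcome, as a careful person would: the job done as asked, in the order asked, and still so for the second after the job is handed in, while the arm keeps its last pose, push and grip.
It also fails if it takes over 72 s, if anything falls off the work surface, if the arm or the gripper's body presses on something with over 40 N, if the wrist force passes 120 N, or if a joint passes its speed limit or range.

ROBOT

A 7-joint arm with a two-finger parallel gripper is mounted at the origin on the work surface. World frame = base frame: x ahead of the robot, y to its left, z up, the work surface at z = 0. Lengths are in mm, angles in rad, forces in N, time in s.
With the tool pointing down it reaches from about 400 to 900 mm from the base axis. Payload 5.6 kg.
Tool frame: the origin (TCP) lies at the very end of the fingers, on their centre line; the grasp point (between the pads) lies 19 mm behind it; x points along the fingers, y is the direction in which the jaws open and shut, and the axes are right-handed (so a half turn about x gives the same grasp; the last joint's range is limited). The gripper opens to 92 mm and grips with 3 to 60 N. Pads are 20 mm wide; open, the fingers measure 128 mm over their backs; the gripper's body (75 mm by 189 mm) begins 69 mm behind the grasp point.
Start: joints at [1.268, 0.468, -0.012, 1.603, 0.006, 1.071, -0.056], TCP at [166.934, -628.205, 214.592] pointing down, gripper open.
Joint ranges: [-2.53, 2.53], [-0.31, 2.02], [-1.57, 1.55], [0.28, 2.44], [-1.29, 4.43], [0.15, 1.84], [-2.92, 2.92]. Speed limits (rad/s): [2.57, 2.57, 3.14, 3.14, 3.14, 3.14, 3.14].

INTERFACE

Orientations are given as a rotation vector (axis times angle).
In Python, from workcell import robot gives the robot as it stands.
- The arm moves only by the tool arm_command, never from a script. Its argument "commands" is a list of rows, each a list of 3 entries, a list of its own where there are three numbers: the shift along the tool's x, y, z in mm, then the turn about the tool's x in rad, then the closure in counts, from 0 (fully open) to 255 (shut). In form: [[[x, y, z], twist, fingers], ...]. A call has exactly 8 rows; each row shifts and turns the commanded pose from where the row before left it, along the tool's axes as they then stand; what a row does not reach is not made up. A row lasts 1/12 s, in which the tool goes at most 41.7 mm and 7.16 degrees, less where a joint would pass 70% of its speed; a pose out of reach is approached as far as the arm can. A call with a gripper value outside its range is refused whole. The fingers move at their own pace and stop on an object; the grip force is fixed at half the most. Time passes only in rows, so rows that do not move let the fingers close, or fill a call up. It gives the time, the measured TCP pose, the force and the opening at its end, in the units of the state.
- robot.sense(): the state, without advancing time (a new reading comes with each control period).
- robot.camera(name): name is "scene" or "side" or "wrist"; returns a dict with "frame" (400x640x3 uint8, red, green, blue), "fx", "fy", "cx", "cy" (pixels), "R" (3x3) and "t" (3): a world point X has camera coordinates R X + t; the wrist camera has in their place "tool_from_camera" (4x4, takes a point from camera to tool coordinates, whose origin is the TCP and whose axes are the tool frame's). Camera axes: x right, y down, z forward; pixel columns grow to the right and rows downward; lengths in mm; the calibration is good to about 2 mm. A picture is of the moment at which its call begins: read the wrist's pose just before it. There is no depth.
- robot.sign_off(): hands the job in, once; it reports no verdict.
The state is a dict: "t": time; "q": joint angles; "qd": joint speeds; "joint_torque": joint torques, N m; "position": TCP position; "orientation": TCP orientation; "force": force on the tool from outside, world axes, zero at the start; "ft_torque": the same for the moment, N m; "opening": finger opening in mm.
Only numpy, scipy, OpenCV 4.12 (cv2) and the standard library are available. Lean on these libraries where they do the work, as an engineer would, in place of code of your own. Each camera call takes 0.05 s, during which the arm holds its last target.

## Working session

There is one attempt and no reset: what is moved stays moved. The work goes in short steps, Python scripts to look and compute and a tool call to move; the robot and the scene stay as the last step left them, time stands still between calls to the robot, and variables do not carry over. Pictures are saved under pics/ and viewed, and the job is handed in when it is done.

Besides the shell and the picture viewer there is one more tool, called after "Request:" as name([rows], argument=value, ...), one row to a line, values as JSON. arm_command: Moves the arm, as the interface text tells. Its arguments: {"type":"object","properties":{"commands":{"type":"array"}},"required":["commands"]}

```bash
mkdir -p pics; ls
python3 - <<'E'
from workcell import robot
import cv2,numpy as np
s=robot.sense();print({k:np.round(v,3) for k,v in s.items()})
for n in ["scene","side","wrist"]:
    c=robot.camera(n);cv2.imwrite(f"pics/{n}0.png",cv2.cvtColor(c["frame"],cv2.COLOR_RGB2BGR))
    print(n,{k:np.round(v,4).tolist() for k,v in c.items() if k!="frame"})
E
```

```text
pics
{'t': np.float64(0.0), 'q': array([ 1.268,  0.468, -0.012,  1.604,  0.006,  1.071, -0.056]), 'qd': array([-0.   , -0.   , -0.   ,  0.001,  0.   ,  0.   , -0.   ]), 'joint_torque': array([-0.0000e+00, -5.2058e+01, -1.3000e-02, -2.4375e+01, -5.7000e-02,
        1.7000e-02,  0.0000e+00]), 'position': array([ 166.75 , -627.636,  213.642]), 'orientation': array([ 2.083,  0.274, -2.084]), 'force': array([0.235, 0.709, 0.502]), 'ft_torque': array([-0.045, -0.058,  0.007]), 'opening': np.float64(91.587)}
scene {'fx': 430.0605, 'fy': 430.0605, 'cx': 318.1474, 'cy': 205.6301, 'R': [[-0.58, 0.8144, 0.0181], [0.5948, 0.4386, -0.6736], [-0.5565, -0.38, -0.7388]], 't': [284.3803, -272.8857, 1737.8566]}
side {'fx': 479.0019, 'fy': 479.0019, 'cx': 322.7051, 'cy': 195.8812, 'R': [[-0.8525, -0.5227, 0.0067], [-0.2697, 0.4287, -0.8622], [0.4479, -0.7368, -0.5064]], 't': [444.3549, 180.1354, 1066.4279]}
wrist {'fx': 288.1763, 'fy': 288.1763, 'cx': 308.987, 'cy': 200.5866, 'tool_from_camera': [[0.001, -0.2823, 0.9593, -169.8871], [1.0, 0.0005, -0.0009, 0.1779], [-0.0002, 0.9593, 0.2823, -79.1983], [0.0, 0.0, 0.0, 1.0]]}
```

View pics/scene0.png

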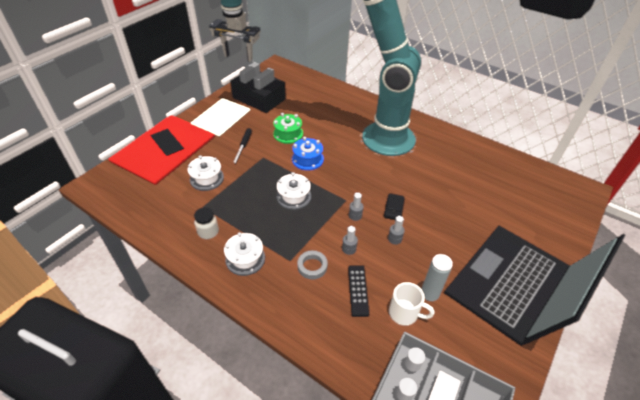

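View pics/side0.png

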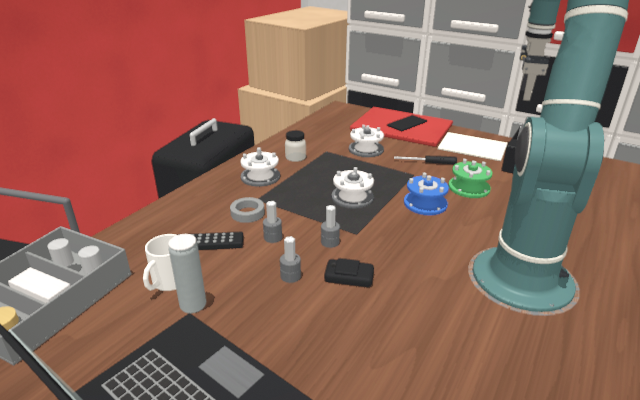

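View pics/wrist0.png

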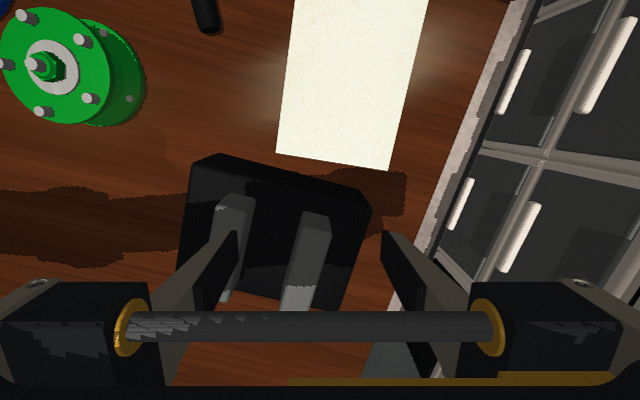

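Run:
```python
import cv2
a=cv2.imread("pics/scene0.png");b=cv2.imread("pics/side0.png")
cv2.imwrite("pics/c1.png",cv2.resize(a[150:270,260:420],None,fx=5,fy=5,interpolation=cv2.INTER_CUBIC))
cv2.imwrite("pics/c2.png",cv2.resize(b[155:285,235:395],None,fx=4.6,fy=4.6,interpolation=cv2.INTER_CUBIC))
```

```text
(no output)
```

View pics/c1.png

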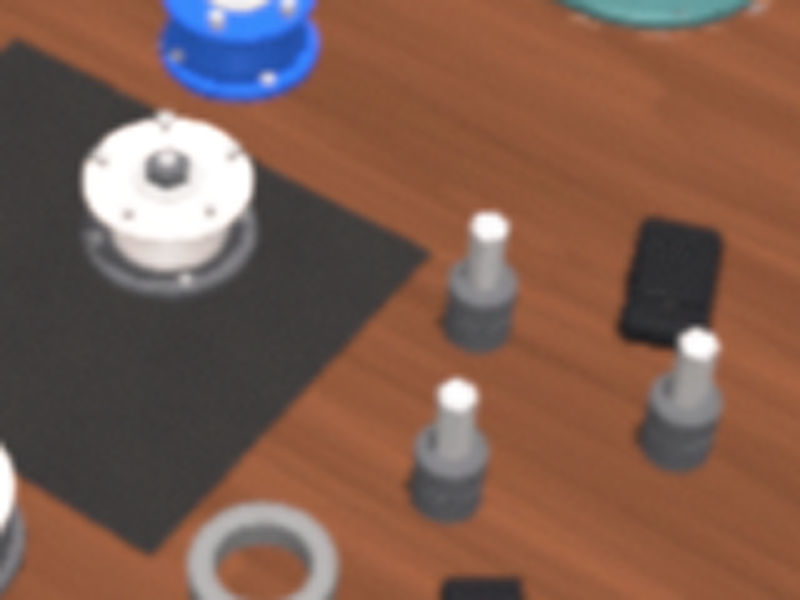

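View pics/c2.png

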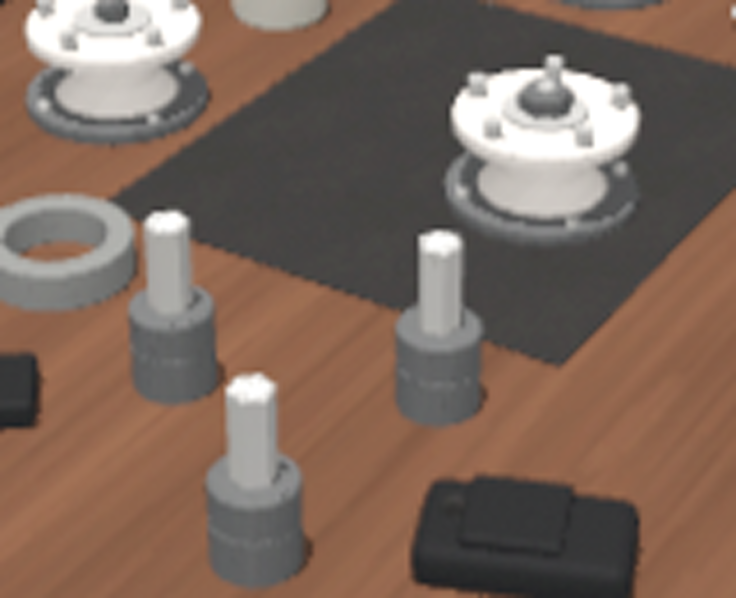

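```bash
cat > h.py <<'E'
import numpy as np,cv2
from scipy.spatial.transform import Rotation as Ro
from workcell import robot
def ray(c,u,v,s=None):
    d=np.array([(u-c["cx"])/c["fx"],(v-c["cy"])/c["fy"],1.])
    if "R" in c: R=np.array(c["R"]);return -R.T@np.array(c["t"]),R.T@d
    T=np.array(c["tool_from_camera"]);Rt=Ro.from_rotvec(s["orientation"]).as_matrix()
    return Rt@T[:3,3]+np.array(s["position"]),Rt@T[:3,:3]@d
def onz(c,u,v,z,s=None):
    o,d=ray(c,u,v,s);return o+d*(z-o[2])/d[2]
def tri(rs):
    A=sum(np.eye(3)-np.outer(d,d)/(d@d) for o,d in rs);b=sum((np.eye(3)-np.outer(d,d)/(d@d))@o for o,d in rs)
    return np.linalg.solve(A,b)
def proj(c,X,s=None):
    if "R" in c: p=np.array(c["R"])@X+np.array(c["t"])
    else:
        T=np.array(c["tool_from_camera"]);Rt=Ro.from_rotvec(s["orientation"]).as_matrix()
        p=T[:3,:3].T@(Rt.T@(np.array(X)-s["position"])-T[:3,3])
    return np.array([c["cx"]+c["fx"]*p[0]/p[2],c["cy"]+c["fy"]*p[1]/p[2]])
E
python3 - <<'E'
from h import *
cs={n:robot.camera(n) for n in("scene","side")}
g={n:cs[n]["frame"].min(2) for n in cs}
def cen(n,u,v,r=5,t=200):
    u0,v0=int(u)-r,int(v)-r
    m=g[n][v0:v0+2*r+1,u0:u0+2*r+1]>t
    y,x=np.nonzero(m);return x.mean()+u0,y.mean()+v0,len(x)
P={"A":((357.8,195.4),(330.7,207.8)),"B":((351.4,229.2),(271.5,203.3)),"C":((399.6,219),(289.8,239.3))}
for k,(p,q) in P.items():
    a=cen("scene",*p);b=cen("side",*q)
    print(k,np.round(a,1),np.round(b,1),onz(cs["scene"],*a[:2],100).round(1),onz(cs["side"],*b[:2],100).round(1),tri([ray(cs["scene"],*a[:2]),ray(cs["side"],*b[:2])]).round(1))
# hub flange ellipses
for n,(u,v) in {"scene":(293,187),"side":(353,180)}.items():
    m=((g[n]>130)).astype(np.uint8)
    m2=np.zeros_like(m);m2[v-35:v+35,u-35:u+35]=m[v-35:v+35,u-35:u+35]
    cn=max(cv2.findContours(m2,0,1)[0],key=cv2.contourArea)
    print(n,cv2.boundingRect(cn))
# hub nut pixel guess
for n,(u,v) in {"scene":(260+168/5,150+160/5),"side":(235+546/4.6,155+88/4.6)}.items():
    print(n,"studtop~",onz(cs[n],u,v,85).round(1))
for n,(u,v) in {"scene":(260+168/5,150+183/5),"side":(235+545/4.6,155+117/4.6)}.items():
    print(n,"flange centre",onz(cs[n],u,v,60).round(1))
for n,u,v in [("scene",(205),172),("scene",244,250),("scene",308,150),("scene",396,206),("scene",312,264),("scene",358,290)]: print(u,v,onz(cs[n],u,v,30).round(0))
E
```

```text
A [357.5 195.   26. ] [330.2 207.5  31. ] [432.3 111.6 100. ] [430.8 115.2 100. ] [432.  111.9  98.7]
B [351.1 228.7  31. ] [270.6 202.9  33. ] [562.5 170.3 100. ] [561.3 173.2 100. ] [562.4 170.8  99.1]
C [399.5 218.6  29. ] [289.  239.1  41. ] [440.8 268.3 100. ] [439.6 270.7 100. ] [440.5 268.6  99. ]
scene (276, 172, 35, 36)
side (333, 167, 41, 38)
scene studtop~ [495.3 -99.   85. ]
side studtop~ [476.6 -87.2  85. ]
scene flange centre [ 493.1 -101.5   60. ]
side flange centre [481.1 -96.3  60. ]
205 172 [ 600. -420.   30.]
244 250 [776. -75.  30.]
308 150 [ 282. -196.   30.]
396 206 [338. 213.  30.]
312 264 [695. 123.  30.]
358 290 [690. 281.  30.]
```

Run:
```python
from h import *
s=robot.sense();R=Ro.from_rotvec(s["orientation"]).as_matrix();print(R.round(3),s["t"])
for X in ([487,-97,200],[431,113,200]):print((R.T@(np.array(X)-s["position"])).round(1))
```

```text
[[-0.     0.257 -0.966]
 [ 0.001 -0.966 -0.257]
 [-1.    -0.001  0.   ]] 0.25
[  14.5 -430.9 -445.8]
[  14.6 -648.3 -445.6]
```

Request:
arm_command([
  [[0,-15,-15],0,0],
  [[0,-27,-28],0,0],
  [[0,-27,-28],0,0],
  [[0,-27,-28],0,0],
  [[0,-27,-28],0,0],
  [[0,-27,-28],0,0],
  [[0,-27,-28],0,0],
  [[0,-27,-28],0,0],
])

```text
t: 0.92
position: [319.0, -375.1, 214.7]
orientation: [2.083, 0.271, -2.083]
force: [1.1, 0.1, -0.4]
opening: 92.3
```

Request:
arm_command([
  [[0,-27,-28],0,0],
  [[0,-27,-28],0,0],
  [[0,-27,-28],0,0],
  [[0,-27,-28],0,0],
  [[0,-27,-28],0,0],
  [[0,-27,-28],0,0],
  [[0,-27,-28],0,0],
  [[0,-15,-15],0,0],
])

```text
t: 1.58
position: [471.9, -121.1, 215.0]
orientation: [2.083, 0.278, -2.079]
force: [0.2, -0.1, -0.2]
opening: 91.9
```

```bash
cat > look.py <<'E'
import sys
from h import *
def look(n,name):
    s=robot.sense();c=robot.camera(n);cv2.imwrite(f"pics/{name}.png",cv2.cvtColor(c["frame"],cv2.COLOR_RGB2BGR));return s,c
E
python3 - <<'E'
from look import *
import pickle
s,c=look("wrist","w1");print(s["t"],s["position"].round(1),s["orientation"].round(3),s["q"].round(2))
pickle.dump((s,c),open("w1.pkl","wb"))
print(proj(c,[487,-97,63],s))
E
```

```text
1.5833 [ 471.9 -121.1  215. ] [ 2.083  0.278 -2.079] [ 0.5   0.22 -0.36  1.97  0.09  0.96 -1.21]
[292.08278751 169.88644237]
```

View pics/w1.png

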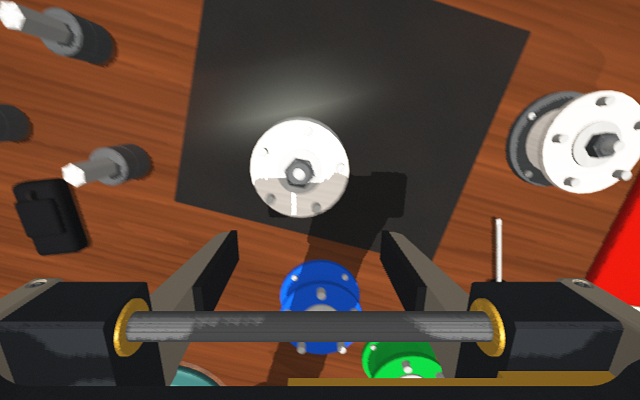

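Run:
```python
import cv2
a=cv2.imread("pics/w1.png")
b=a[140:210,260:340];b=cv2.resize(b,None,fx=8,fy=8,interpolation=cv2.INTER_CUBIC);cv2.imwrite("pics/c3.png",b)
```

```text
(no output)
```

View pics/c3.png

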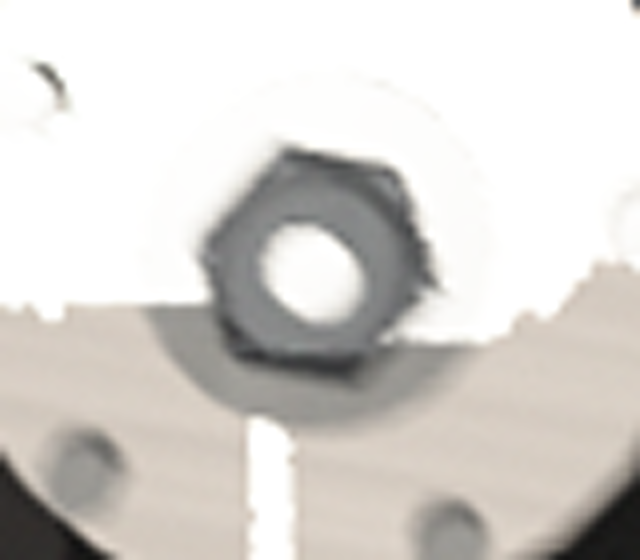

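Request:
arm_command([
  [[10,-4,10],0,0],
  [[15,-4,12],0,0],
  [[15,-4,12],0,0],
  [[15,-4,12],0,0],
  [[15,-3,10],0,0],
  [[5,0,2],0,0],
  [[0,0,0],0,0],
  [[0,0,0],0,0],
])

```text
t: 2.3
position: [409.9, -122.3, 140.1]
orientation: [2.084, 0.271, -2.082]
force: [0.3, -0.5, -1.2]
opening: 91.4
```

Run:
```python
from look import *
import pickle
s,c=look("wrist","w2");print(s["t"],s["position"].round(1),s["orientation"].round(3))
pickle.dump((s,c),open("w2.pkl","wb"))
p=proj(c,[487,-97,63],s);print(p)
a=cv2.imread("pics/w2.png");u,v=map(int,p)
print(u-40,v-35);b=a[v-35:v+35,u-40:u+40];cv2.imwrite("pics/c4.png",cv2.resize(b,None,fx=8,fy=8,interpolation=cv2.INTER_CUBIC))
```

```text
2.3 [ 409.9 -122.3  140.1] [ 2.084  0.271 -2.082]
[303.27668312 113.57262342]
263 78
```

View pics/w2.png

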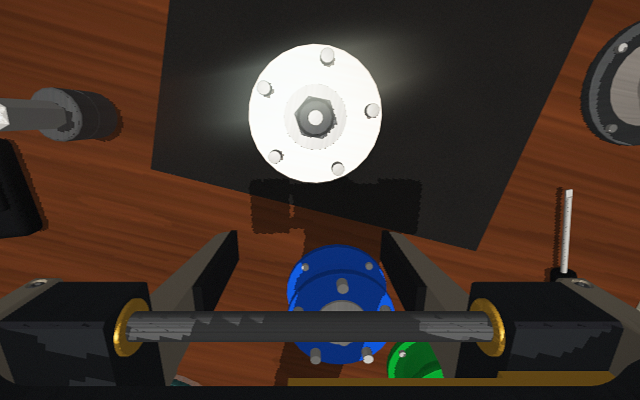

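View pics/c4.png

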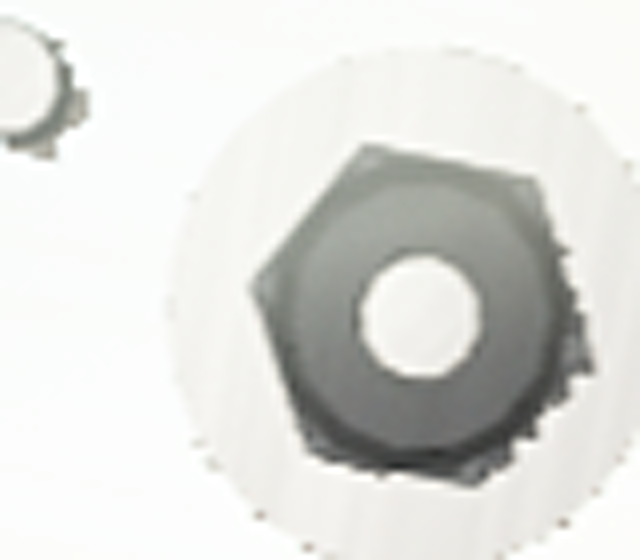

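Run:
```python
from h import *
import pickle
s,c=pickle.load(open("w2.pkl","rb"))
f=c["frame"].min(2)
m=(f<200).astype(np.uint8);m2=np.zeros_like(m);m2[85:145,285:345]=m[85:145,285:345]
cn=max(cv2.findContours(m2,0,1)[0],key=cv2.contourArea)
p=cn[:,0,:].astype(float)
off=np.array([263.5-.5,78.])
P=lambda x,y:np.array([(x+.5)/8-.5+263,(y+.5)/8-.5+78])
C=[P(363,142),P(537,182),P(590,365),P(475,487),P(310,455),P(250,285)]
z=72
W=[onz(c,*q,z,s)[:2] for q in C]
for i in range(6):
    e=W[(i+1)%6]-W[i];print(i,np.linalg.norm(e).round(1),"edge dir deg",(np.degrees(np.arctan2(e[1],e[0]))%60).round(1))
st=P(421,317)
for z in(78,84,90):print(z,onz(c,*st,z,s).round(1))
# flange circle -> z=60
fm=((c["frame"].min(2)>150)).astype(np.uint8);fm2=np.zeros_like(fm);fm2[35:190,240:390]=fm[35:190,240:390]
cn=max(cv2.findContours(fm2,0,1)[0],key=cv2.contourArea);E=cv2.fitEllipse(cv2.convexHull(cn));print(E)
Wf=np.array([onz(c,*q,60,s)[:2] for q in cv2.convexHull(cn)[:,0,:].astype(float)])
print(cv2.minEnclosingCircle(Wf.astype(np.float32)),onz(c,*E[0],60,s).round(1))
for i in range(6): 
    print("mid opp",((W[i]+W[(i+3)%6])/2).round(1))
```

```text
0 17.4 edge dir deg 32.7
1 18.2 edge dir deg 33.0
2 16.4 edge dir deg 31.4
3 17.0 edge dir deg 34.1
4 17.4 edge dir deg 34.4
5 17.4 edge dir deg 34.8
78 [ 486.7 -106.9   78. ]
84 [ 486.7 -106.8   84. ]
90 [ 486.7 -106.6   90. ]
((314.65924072265625, 112.7910385131836), (133.25784301757812, 138.39373779296875), 4.2910332679748535)
((486.56756591796875, -106.82064056396484), 55.5427360534668) [ 490.  -105.9   60. ]
mid opp [ 486.6 -107. ]
mid opp [ 486.4 -107.2]
mid opp [ 486.  -107.2]
mid opp [ 486.6 -107. ]
mid opp [ 486.4 -107.2]
mid opp [ 486.  -107.2]
```

Request:
arm_command([
  [[-10,-20,-6],0,0],
  [[-10,-37,-11],0,0],
  [[-10,-37,-11],0,0],
  [[-10,-37,-11],0,0],
  [[-10,-37,-11],0,0],
  [[-10,-37,-11],0,0],
  [[0,-37,-11],0,0],
  [[0,-33,-11],0,0],
])

```text
t: 3.02
position: [419.8, 168.2, 201.7]
orientation: [2.087, 0.274, -2.078]
force: [0.6, -0.2, -0.2]
opening: 91.5
```

Request:
arm_command([
  [[0,0,0],0,0],
  [[0,0,0],0,0],
  [[0,0,0],0,0],
  [[0,0,0],0,0],
  [[0,0,0],0,0],
  [[0,0,0],0,0],
  [[0,0,0],0,0],
  [[0,0,0],0,0],
])

```text
t: 3.68
position: [418.8, 164.5, 199.6]
orientation: [2.084, 0.271, -2.083]
force: [-0.0, 0.8, -0.0]
opening: 91.7
```

Run:
```python
from look import *
import pickle
s,c=look("wrist","w3");print(s["t"],s["position"].round(1),s["orientation"].round(3),s["q"].round(2))
pickle.dump((s,c),open("w3.pkl","wb"))
a=cv2.imread("pics/w3.png");ims=[]
for X in([431.5,113,100],[562,172,100],[440,269.5,100]):
    p=proj(c,X,s);print(p);u,v=map(int,p)
    v=max(v,25);ims.append(cv2.resize(a[v-25:v+25,u-25:u+25],(260,260),interpolation=cv2.INTER_CUBIC));print(u-25,v-25)
cv2.imwrite("pics/c5.png",np.hstack(ims))
```

```text
3.6833 [418.8 164.5 199.6] [ 2.084  0.271 -2.083] [ 0.08  0.2  -0.58  2.06  0.14  0.92 -1.89]
[363.42013316 201.36546257]
338 176
[344.18883855  39.61457786]
319 14
[205.58718273 151.48870017]
180 126
```

View pics/w3.png

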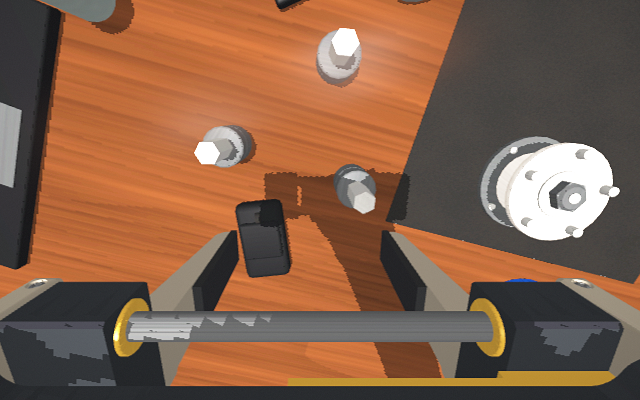

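View pics/c5.png

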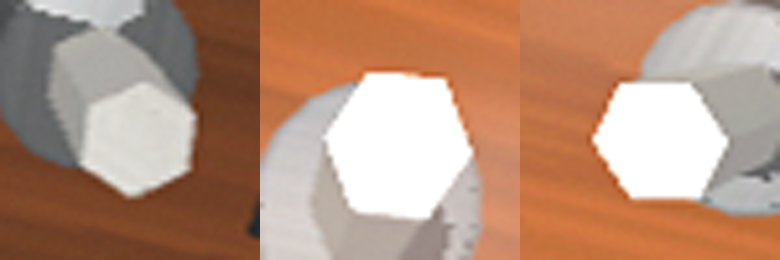

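Run:
```python
from h import *
import pickle
s,c=pickle.load(open("w3.pkl","rb"))
f=cv2.resize(c["frame"].min(2),None,fx=4,fy=4,interpolation=cv2.INTER_CUBIC)
print(f[201*4,363*4], f[195*4,350*4])
for n,(u,v),t in(("A",(364,202),195),("B",(345,41),240),("C",(207,152),240)):
    m=(f>t).astype(np.uint8);m2=np.zeros_like(m);r=72
    y0=max(0,v*4-r);m2[y0:v*4+r,u*4-r:u*4+r]=m[y0:v*4+r,u*4-r:u*4+r]
    nl,l=cv2.connectedComponents(m2);m2=(l==l[v*4,u*4]).astype(np.uint8)
    cn=max(cv2.findContours(m2,0,1)[0],key=cv2.contourArea)
    W=np.array([onz(c,(q[0]+.5)/4-.5,(q[1]+.5)/4-.5,100,s)[:2] for q in cn[:,0,:].astype(float)])
    M=cv2.moments(W.astype(np.float32).reshape(-1,1,2));ce=np.array([M["m10"],M["m01"]])/M["m00"]
    # angle via 6th harmonic of support widths
    th=np.radians(np.arange(0,180));w=[np.ptp(W@[np.cos(t),np.sin(t)]) for t in th]
    # width min at flat normals (60 period)
    ph=np.angle(sum(-np.array(w)*np.exp(1j*6*th)))/6
    print(n,ce.round(1),abs(M["m00"])**.5/.9306,"AF",min(w),"normal deg",np.degrees(ph)%60)
```

```text
210 152
A [430.8 112.2] 18.89353726677272 AF 19.37254664788776 normal deg 40.47556024809876
B [560.7 170.8] 19.918575859533224 AF 20.050948060938254 normal deg 9.46983898933955
C [439.2 268.5] 19.80916676423577 AF 19.660276776081503 normal deg 14.39807795454582
```

Request:
arm_command([
  [[10,12,0.4],0,0],
  [[15,14,0.4],0,0],
  [[15,14,0.4],0,0],
  [[15,13.6,0.4],0,0],
  [[10,0,0],0.04,0],
  [[10,0,0],0.037,0],
  [[0,0,0],0,0],
  [[0,0,0],0,0],
])

```text
t: 4.4
position: [430.4, 112.1, 123.8]
orientation: [2.123, 0.195, -2.127]
force: [0.8, -0.1, 0.1]
opening: 91.9
```

```bash
cat > st.py <<'E'
from h import *
import sys
s=robot.sense();R=Ro.from_rotvec(s["orientation"]).as_matrix()
print("t",s["t"].round(2),s["position"].round(1),"yaw_y",np.degrees(np.arctan2(R[1,1],R[0,1])).round(2),"F",s["force"].round(1),"M",s["ft_torque"].round(2),"op",round(float(s["opening"]),1),"q7",s["q"][6].round(2),"xaxis",R[:,0].round(3))
if len(sys.argv)>2:
    X=np.array([float(sys.argv[1]),float(sys.argv[2]),s["position"][2]]);print("tool delta",(R.T@(X-s["position"])).round(2))
E
python3 st.py 431 112.3
```

```text
Traceback (most recent call last):
  File "st.py", line 4, in <module>
    print("t",s["t"].round(2),s["position"].round(1),"yaw_y",np.degrees(np.arctan2(R[1,1],R[0,1])).round(2),"F",s["force"].round(1),"M",s["ft_torque"].round(2),"op",round(float(s["opening"]),1),"q7",s["q"][6].round(2),"xaxis",R[:,0].round(3))
              ^^^^^^^^^^^^
AttributeError: 'float' object has no attribute 'round'
```

```bash
sed -i 's/s\["t"\].round(2)/round(float(s["t"]),2)/' st.py; python3 st.py 431 112.3
```

```text
t 4.4 [430.4 112.1 123.8] yaw_y -79.49 F [ 0.8 -0.1  0.1] M [ 0.02 -0.02  0.04] op 91.9 q7 -1.92 xaxis [-0.002 -0.    -1.   ]
tool delta [-0.   -0.04 -0.66]
```

Request:
arm_command([
  [[15,0,-0.5],0,0],
  [[20,0,0],0,0],
  [[15,0,0],0,0],
  [[10,0,0],0,0],
  [[3,0,0],0,0],
  [[0,0,0],0,255],
  [[0,0,0],0,255],
  [[0,0,0],0,255],
])

```text
t: 5.07
position: [432.1, 113.2, 62.4]
orientation: [2.127, 0.195, -2.124]
force: [0.6, 0.1, 0.1]
opening: 74.1
```

Request:
arm_command([
  [[0,0,0],0,255],
  [[0,0,0],0,255],
  [[0,0,0],0,255],
  [[0,0,0],0,255],
  [[0,0,0],0,255],
  [[0,0,0],0,255],
  [[0,0,0],0,255],
  [[0,0,0],0,255],
])

```text
t: 5.73
position: [431.4, 112.9, 61.5]
orientation: [2.125, 0.195, -2.126]
force: [0.1, -2.1, 0.6]
opening: 20.9
```

```bash
python3 st.py 431 112.3
```

```text
t 5.73 [431.4 112.9  61.5] yaw_y -79.53 F [ 0.1 -2.1  0.6] M [-0.36  0.    0.04] op 20.9 q7 -2.01 xaxis [-0. -0. -1.]
tool delta [0.   0.5  0.46]
```

Request:
arm_command([
  [[-5,0,0],0,255],
  [[-15,0,0],0,255],
  [[-20,0,0],-0.08,255],
  [[-20,0,0],-0.1,255],
  [[-20,0,0],-0.1,255],
  [[-20,0,0],-0.1,255],
  [[-15,0,0],-0.027,255],
  [[0,0,0],0,255],
])

```text
t: 6.4
position: [432.7, 113.3, 178.9]
orientation: [1.89, 0.572, -1.881]
force: [0.8, 0.3, -4.2]
opening: 19.8
```

```bash
python3 st.py 486.5 -107
python3 - <<'E'
from look import *
s,c=look("side","s1")
a=cv2.imread("pics/s1.png");p=proj(c,s["position"],s);u,v=map(int,p);print(p)
cv2.imwrite("pics/c6.png",cv2.resize(a[v-60:v+60,u-70:u+70],None,fx=5,fy=5))
E
```

```text
t 6.4 [432.7 113.3 178.9] yaw_y -56.19 F [ 0.8  0.3 -4.2] M [ 0.01 -0.08  0.02] op 19.8 q7 -1.48 xaxis [ 0.004  0.    -1.   ]
tool delta [1.4000e-01 2.1297e+02 7.7850e+01]
[330.42061841 177.25475971]
```

View pics/c6.png

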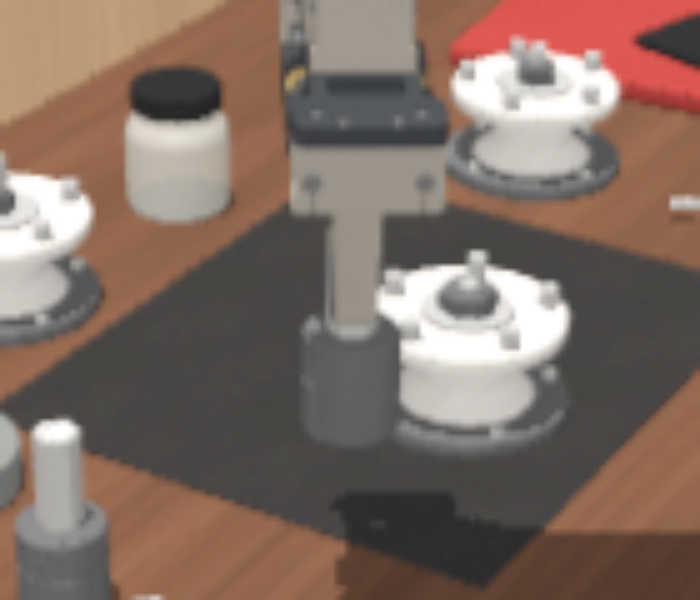

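Request:
arm_command([
  [[0,15,5.5],0,255],
  [[0,30,11],0,255],
  [[0,36,13],0,255],
  [[0,36,13],0,255],
  [[0,36,13],0,255],
  [[0,32,12],0,255],
  [[0,20,7],0,255],
  [[0,8,3],0,255],
])

```text
t: 7.12
position: [484.5, -111.4, 174.5]
orientation: [1.887, 0.568, -1.893]
force: [0.6, -0.5, -5.0]
opening: 19.8
```

Request:
arm_command([
  [[0,0,0],0,255],
  [[0,0,0],0,255],
  [[0,0,0],0,255],
  [[0,0,0],0,255],
  [[0,0,0],0,255],
  [[0,0,0],0,255],
  [[0,0,0],0,255],
  [[0,0,0],0,255],
])

```text
t: 7.78
position: [485.4, -106.9, 176.7]
orientation: [1.885, 0.573, -1.885]
force: [1.1, 0.1, -4.5]
opening: 19.9
```

```bash
python3 st.py 486.5 -107
python3 - <<'E'
from look import *
ims=[]
for n in("side","scene"):
    s,c=look(n,n+"2")
    a=cv2.imread(f"pics/{n}2.png");p=proj(c,[486.5,-107,90],s);u,v=map(int,p);print(n,p)
    ims.append(cv2.resize(a[v-40:v+40,u-40:u+40],(400,400),interpolation=cv2.INTER_CUBIC))
cv2.imwrite("pics/c7.png",np.hstack(ims))
E
```

```text
t 7.78 [ 485.4 -106.9  176.7] yaw_y -56.19 F [ 1.1  0.1 -4.5] M [-0.03 -0.01  0.02] op 19.9 q7 -1.0 xaxis [ 0. -0. -1.]
tool delta [ 0.    0.65 -0.86]
side [354.03072446 168.78275759]
scene [293.28534173 178.46024213]
```

View pics/c7.png

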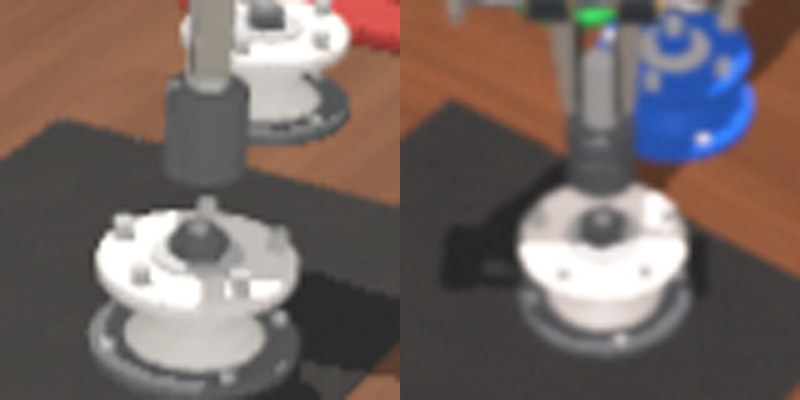

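Run:
```python
from h import *
s=robot.sense();print(s["position"].round(1))
for n,uc,un in(("side",314+40.9-.4,314+40-.4),("scene",253+40.2-.4,253+204/5-.4)):
    c=robot.camera(n)
    for z in(77,120,140):print(n,z,proj(c,[486.5,-107,z],s).round(1), "x+1",(proj(c,[487.5,-107,z])-proj(c,[486.5,-107,z])).round(2),"y+1",(proj(c,[486.5,-106,z])-proj(c,[486.5,-107,z])).round(2))
    print("meas socket",uc,"nut",un)
```

```text
[ 485.4 -107.1  176.6]
side 77 [353.8 173. ] x+1 [-0.32 -0.09] y+1 [-0.17  0.14]
side 120 [354.5 159. ] x+1 [-0.32 -0.09] y+1 [-0.17  0.14]
side 140 [354.8 152.3] x+1 [-0.33 -0.08] y+1 [-0.18  0.13]
meas socket 354.5 nut 353.6
scene 77 [293.4 181.2] x+1 [-0.18  0.17] y+1 [0.23 0.12]
scene 120 [293.1 171.9] x+1 [-0.19  0.17] y+1 [0.24 0.12]
scene 140 [292.9 167.4] x+1 [-0.19  0.17] y+1 [0.24 0.12]
meas socket 292.8 nut 293.40000000000003
```

Request:
arm_command([
  [[4,0.6,-0.8],0,255],
  [[8,0,0],0,255],
  [[8,0,0],0,255],
  [[7,0,0],0,255],
  [[5,0,0],0,255],
  [[4,0,0],0,255],
  [[1,0,0],0,255],
  [[1,0,0],0,255],
])

```text
t: 8.65
position: [486.4, -107.2, 138.3]
orientation: [1.885, 0.573, -1.886]
force: [0.4, 0.3, -4.3]
opening: 19.4
```

Request:
arm_command([
  [[0.5,0,0],0,255],
  [[0.5,0,0],0,255],
  [[0.5,0,0],0,255],
  [[0.5,0,0],0,255],
  [[0.5,0,0],0,255],
  [[0.5,0,0],0,255],
  [[0.5,0,0],0,255],
  [[0.5,0,0],0,255],
])

```text
t: 9.32
position: [487.4, -107.0, 136.3]
orientation: [1.887, 0.572, -1.884]
force: [-4.2, 1.9, 15.9]
opening: 19.7
```

```bash
python3 st.py 486.5 -107
```

```text
t 9.32 [ 487.4 -107.   136.3] yaw_y -56.2 F [-4.2  1.9 15.9] M [0.65 1.14 0.07] op 19.7 q7 -1.04 xaxis [ 0.002 -0.001 -1.   ]
tool delta [-0.   -0.48  0.7 ]
```

Request:
arm_command([
  [[0,-0.5,0.3],0,255],
  [[0,-0.5,0.3],0,255],
  [[0,0,0],0,255],
  [[0,0,0],0,255],
  [[0.3,0,0],0,255],
  [[0.3,0,0],0,255],
  [[0,0,0],0,255],
  [[0,0,0],0,255],
])

```text
t: 9.98
position: [487.2, -106.9, 136.3]
orientation: [1.888, 0.57, -1.882]
force: [-3.1, 1.0, 13.6]
opening: 19.8
```

```bash
python3 st.py 486.5 -107
```

```text
t 9.98 [ 487.2 -106.9  136.3] yaw_y -56.2 F [-3.1  1.  13.6] M [0.32 0.75 0.05] op 19.8 q7 -1.04 xaxis [ 0.004 -0.001 -1.   ]
tool delta [-0.   -0.25  0.64]
```

Request:
arm_command([
  [[0,-0.6,0.8],0,255],
  [[0,-0.6,0.8],0,255],
  [[0,0,0],0,255],
  [[0,0,0],0,255],
  [[0,0,0],0,255],
  [[0,0,0],0,255],
  [[0,0,0],0,255],
  [[0,0,0],0,255],
])

```text
t: 10.65
position: [486.6, -106.9, 136.3]
orientation: [1.891, 0.569, -1.878]
force: [1.4, 0.7, 8.9]
opening: 19.3
```

```bash
python3 st.py 486.5 -107;python3 - <<'E'
from look import *
ims=[]
for n in("side","scene"):
    s,c=look(n,n+"3")
    a=cv2.imread(f"pics/{n}3.png");p=proj(c,[486.5,-107,90],s);u,v=map(int,p)
    ims.append(cv2.resize(a[v-30:v+30,u-30:u+30],(400,400),interpolation=cv2.INTER_CUBIC))
cv2.imwrite("pics/c8.png",np.hstack(ims))
E
```

```text
t 10.65 [ 486.6 -106.9  136.3] yaw_y -56.2 F [1.4 0.7 8.9] M [ 0.25 -0.32  0.04] op 19.3 q7 -1.04 xaxis [ 0.007 -0.001 -1.   ]
tool delta [-0.    0.07  0.13]
```

View pics/c8.png

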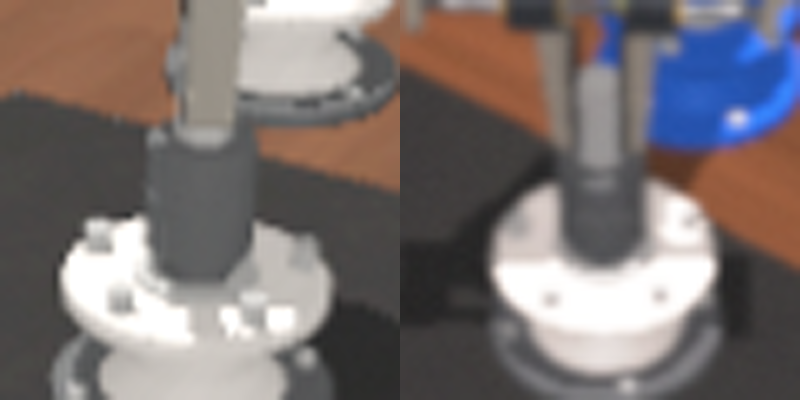

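Request:
arm_command([
  [[0.8,0.2,-0.3],0,255],
  [[0,0,0],0.04,255],
  [[0,0,0],0.04,255],
  [[0,0,0],0,255],
  [[0,0,0],-0.05,255],
  [[0,0,0],-0.05,255],
  [[0,0,0],-0.06,255],
  [[0,0,0],0,255],
])

```text
t: 11.42
position: [486.8, -106.6, 136.0]
orientation: [1.838, 0.637, -1.827]
force: [-0.2, 1.7, 14.3]
opening: 19.8
```

```bash
python3 st.py 486.5 -107
```

```text
t 11.42 [ 486.8 -106.6  136. ] yaw_y -51.5 F [-0.2  1.7 14.3] M [ 0.51  0.17 -0.04] op 19.8 q7 -0.96 xaxis [ 0.006 -0.001 -1.   ]
tool delta [-0.    0.17  0.46]
```

Request:
arm_command([
  [[-8,0,0],0,255],
  [[-16,0,0],0,255],
  [[-16,-6,-2.7],0,255],
  [[0,-20,-9],0,255],
  [[0,-34,-15.4],0,255],
  [[0,-36,-16.3],0,255],
  [[0,-36,-16.3],0,255],
  [[0,-34,-15.4],0,255],
])

```text
t: 12.08
position: [438.2, 71.4, 173.1]
orientation: [1.834, 0.638, -1.836]
force: [0.4, 0.6, -4.0]
opening: 19.6
```

Request:
arm_command([
  [[0,-26,-12],0,255],
  [[0,-10,-4.4],0,255],
  [[0,-4,-1.8],0,255],
  [[0,0,0],0,255],
  [[0,0,0],0,255],
  [[0,0,0],0,255],
  [[0,0,0],0,255],
  [[0,0,0],0,255],
])

```text
t: 12.75
position: [429.2, 111.7, 173.0]
orientation: [1.836, 0.637, -1.837]
force: [0.6, -0.1, -5.6]
opening: 19.7
```

```bash
python3 st.py 431.4 112.9
```

```text
t 12.75 [429.2 111.7 173. ] yaw_y -51.74 F [ 0.6 -0.1 -5.6] M [-0.01 -0.02 -0.01] op 19.7 q7 -1.41 xaxis [-0. -0. -1.]
tool delta [-0.    0.41 -2.45]
```

Request:
arm_command([
  [[10,0.4,-2.4],0,255],
  [[20,0,0],0,255],
  [[20,0,0],0,255],
  [[20,0,0],0,255],
  [[18,0,0],0,255],
  [[12,0,0],0,255],
  [[6,0,0],0,255],
  [[2,0,0],0,255],
])

```text
t: 13.42
position: [430.4, 113.7, 63.8]
orientation: [1.833, 0.639, -1.838]
force: [-0.9, -0.6, -4.7]
opening: 19.8
```

Request:
arm_command([
  [[0.5,0,0],0,255],
  [[0.5,0,0],0,255],
  [[0.5,0,0],0,255],
  [[0.5,0,0],0,255],
  [[0.5,0,0],0,255],
  [[0.3,0,0],0,255],
  [[0,0,0],0,255],
  [[0,0,0],0,255],
])

```text
t: 14.08
position: [431.2, 113.9, 62.5]
orientation: [1.835, 0.638, -1.835]
force: [0.5, 0.8, -3.7]
opening: 19.9
```

```bash
python3 st.py 431.4 112.9
```

```text
t 14.08 [431.2 113.9  62.5] yaw_y -51.63 F [ 0.5  0.8 -3.7] M [ 0.01 -0.03  0.07] op 19.9 q7 -1.59 xaxis [ 0. -0. -1.]
tool delta [0.   0.94 0.47]
```

Request:
arm_command([
  [[0.5,0,0],0,255],
  [[0.5,0,0],0,255],
  [[0.3,0,0],0,255],
  [[0.2,0,0],0,255],
  [[0,0,0],0,255],
  [[0,0,0],0,255],
  [[0,0,0],0,255],
  [[0,0,0],0,255],
])

```text
t: 14.75
position: [431.3, 114.0, 61.4]
orientation: [1.835, 0.638, -1.835]
force: [-1.1, -1.1, 5.0]
opening: 19.7
```

```bash
python3 st.py 431.4 112.9
```

```text
t 14.75 [431.3 114.   61.4] yaw_y -51.63 F [-1.1 -1.1  5. ] M [-0.18  0.64  0.02] op 19.7 q7 -1.59 xaxis [ 0. -0. -1.]
tool delta [0.   0.89 0.6 ]
```

Request:
arm_command([
  [[-0.5,0,0],0,0],
  [[0,0,0],0,0],
  [[0,0,0],0,0],
  [[0,0,0],0,0],
  [[0,0,0],0,0],
  [[0,0,0],0,0],
  [[0,0,0],0,0],
  [[0,0,0],0,0],
])

```text
t: 15.42
position: [431.1, 114.0, 61.3]
orientation: [1.835, 0.639, -1.835]
force: [0.6, -0.0, -1.3]
opening: 71.1
```

Request:
arm_command([
  [[-10,0,0],0,0],
  [[-25,0,0],0,0],
  [[-30,0,0],0,0],
  [[0,4,-16],0,0],
  [[0,10,-37],0,0],
  [[0,10,-38],0,0],
  [[0,8,-30],0,0],
  [[0,3.9,-16],-0.02,0],
])

```text
t: 16.08
position: [564.2, 172.3, 127.4]
orientation: [1.826, 0.655, -1.82]
force: [-0.1, -0.4, -0.1]
opening: 92.1
```

Request:
arm_command([
  [[0,0,0],0,0],
  [[0,0,0],0,0],
  [[0,0,0],0,0],
  [[0,0,0],0,0],
  [[0,0,0],0,0],
  [[0,0,0],0,0],
  [[0,0,0],0,0],
  [[0,0,0],0,0],
])

```text
t: 16.75
position: [560.7, 170.6, 126.5]
orientation: [1.822, 0.654, -1.822]
force: [0.2, -0.4, 0.1]
opening: 91.9
```

```bash
python3 st.py 561 171
python3 - <<'E'
from look import *
s,c=look("side","s4")
cv2.imwrite("pics/c9.png",cv2.resize(cv2.imread("pics/s4.png")[130:290,200:400],None,fx=3.5,fy=3.5))
E
```

```text
t 16.75 [560.7 170.6 126.5] yaw_y -50.49 F [ 0.2 -0.4  0.1] M [-0.04 -0.01 -0.  ] op 91.9 q7 -1.53 xaxis [ 0. -0. -1.]
tool delta [-0.   -0.08 -0.48]
```

View pics/c9.png

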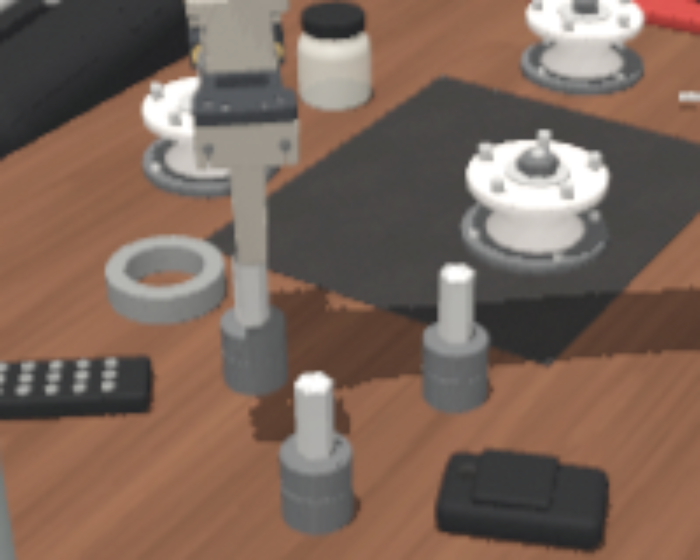

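A stands upright back in its place (crop (455,370)). The gripper is over B, and I'll grasp it now.

Request:
arm_command([
  [[15,0,-0.4],0,0],
  [[20,0,0],0,0],
  [[15,0,0],0,0],
  [[10,0,0],0,0],
  [[5,0,0],0,0],
  [[0,0,0],0,255],
  [[0,0,0],0,255],
  [[0,0,0],0,255],
])

```text
t: 17.47
position: [561.7, 171.5, 62.2]
orientation: [1.824, 0.655, -1.821]
force: [0.2, 1.2, 0.3]
opening: 73.9
```

Request:
arm_command([
  [[0,0,0],0,255],
  [[0,0,0],0,255],
  [[0,0,0],0,255],
  [[0,0,0],0,255],
  [[0,0,0],0,255],
  [[0,0,0],0,255],
  [[0,0,0],0,255],
  [[0,0,0],0,255],
])

```text
t: 18.13
position: [561.1, 171.1, 61.3]
orientation: [1.822, 0.655, -1.822]
force: [0.9, -2.2, 0.8]
opening: 20.9
```

```bash
python3 st.py 561 171
```

```text
t 18.13 [561.1 171.1  61.3] yaw_y -50.48 F [ 0.9 -2.2  0.8] M [-0.41 -0.31 -0.06] op 20.9 q7 -1.58 xaxis [-0. -0. -1.]
tool delta [0.   0.   0.13]
```

Request:
arm_command([
  [[-5,0,0],0,255],
  [[-20,0,0],0.05,255],
  [[-25,0,0],0.05,255],
  [[-25,0,0],0,255],
  [[-25,0,0],0,255],
  [[-14,10,11],0,255],
  [[0,21,24],0,255],
  [[0,25,28.5],0,255],
])

```text
t: 18.8
position: [539.6, 91.1, 176.6]
orientation: [1.886, 0.578, -1.88]
force: [0.3, -0.7, -3.4]
opening: 19.5
```

Request:
arm_command([
  [[0,25,28.5],0,255],
  [[0,25,28.5],0,255],
  [[0,25,28.5],0,255],
  [[0,24,28],0,255],
  [[0,20,23],0,255],
  [[0,10,11.5],0,255],
  [[0,4.6,5],0,255],
  [[0,0,0],0,255],
])

```text
t: 19.47
position: [486.0, -108.3, 175.2]
orientation: [1.887, 0.57, -1.888]
force: [0.3, 0.2, -2.5]
opening: 19.8
```

Request:
arm_command([
  [[0,0,0],0,255],
  [[0,0,0],0,255],
  [[0,0,0],0,255],
  [[0,0,0],0,255],
  [[0,0,0],0,255],
  [[0,0,0],0,255],
  [[0,0,0],0,255],
  [[0,0,0],0,255],
])

```text
t: 20.13
position: [486.7, -106.7, 175.4]
orientation: [1.886, 0.573, -1.886]
force: [0.4, -0.4, -3.6]
opening: 20.1
```

```bash
python3 st.py 486.6 -107
python3 - <<'E'
from look import *
ims=[]
for n in("side","scene"):
    s,c=look(n,n+"5")
    a=cv2.imread(f"pics/{n}5.png");p=proj(c,[486.5,-107,90],s);u,v=map(int,p);print(n,p)
    ims.append(cv2.resize(a[v-40:v+40,u-40:u+40],(400,400),interpolation=cv2.INTER_CUBIC))
cv2.imwrite("pics/c10.png",np.hstack(ims))
E
```

```text
t 20.13 [ 486.7 -106.7  175.4] yaw_y -56.2 F [ 0.4 -0.4 -3.6] M [-0.07 -0.   -0.02] op 20.1 q7 -1.01 xaxis [-0.  0. -1.]
tool delta [-0.    0.2   0.21]
side [354.03072446 168.78275759]
scene [293.28534173 178.46024213]
```

View pics/c10.png

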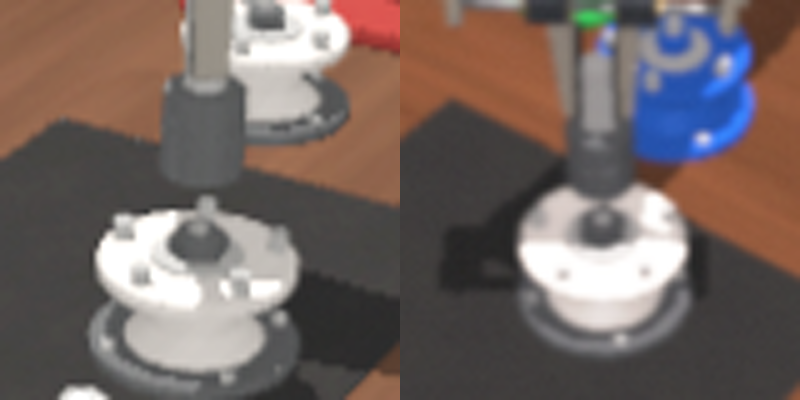

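Socket B is held upright over the nut, with its axis at crop x≈202 and the nut at 200. Descending.

Request:
arm_command([
  [[4,0,0],0,255],
  [[8,0,0],0,255],
  [[8,0,0],0,255],
  [[7,0,0],0,255],
  [[5,0,0],0,255],
  [[3,0,0],0,255],
  [[1,0,0],0,255],
  [[1,0,0],0,255],
])

```text
t: 20.9
position: [486.7, -106.8, 138.2]
orientation: [1.886, 0.573, -1.886]
force: [-0.3, 1.0, 2.4]
opening: 20.2
```

Request:
arm_command([
  [[0.5,0,0],0,255],
  [[0.5,0,0],0,255],
  [[0.5,0,0],0,255],
  [[0.5,0,0],0,255],
  [[0.5,0,0],0,255],
  [[0.5,0,0],0,255],
  [[0.5,0,0],0,255],
  [[0.5,0,0],0,255],
])

```text
t: 21.57
position: [487.5, -106.5, 137.8]
orientation: [1.886, 0.571, -1.884]
force: [-9.3, 2.7, 28.4]
opening: 19.8
```

```bash
python3 st.py 486.6 -107
```

```text
t 21.57 [ 487.5 -106.5  137.8] yaw_y -56.21 F [-9.3  2.7 28.4] M [ 0.8   2.48 -0.03] op 19.8 q7 -1.05 xaxis [ 0.001 -0.002 -1.   ]
tool delta [-0.   -0.1   1.05]
```

Request:
arm_command([
  [[-8,0,0],0,255],
  [[-16,0,0],-0.09,255],
  [[-16,0,0],-0.095,255],
  [[0,-8,-14],0,255],
  [[0,-16,-27],0,255],
  [[0,-19,-32],0,255],
  [[0,-19,-32],0,255],
  [[0,-19,-32],0,255],
])

```text
t: 22.23
position: [528.4, 48.0, 174.7]
orientation: [1.769, 0.719, -1.767]
force: [0.3, 0.0, -3.6]
opening: 19.9
```

Request:
arm_command([
  [[0,-19,-32],0,255],
  [[0,-19,-32],0,255],
  [[0,-15,-25],0,255],
  [[0,-8,-14],0,255],
  [[0,-4.6,-7.8],0,255],
  [[0,0,0],0,255],
  [[0,0,0],0,255],
  [[0,0,0],0,255],
])

```text
t: 22.9
position: [561.2, 169.1, 174.1]
orientation: [1.767, 0.718, -1.769]
force: [-1.0, -1.4, -2.1]
opening: 19.9
```

```bash
python3 st.py 561 171
```

```text
t 22.9 [561.2 169.1 174.1] yaw_y -45.74 F [-1.  -1.4 -2.1] M [-0.07 -0.05  0.  ] op 19.9 q7 -1.42 xaxis [-0.    -0.002 -1.   ]
tool delta [-0.   -1.49 -1.23]
```

Request:
arm_command([
  [[10,-1,-1],0,255],
  [[20,0,0],0,255],
  [[20,0,0],0,255],
  [[20,0,0],0,255],
  [[18,0,0],0,255],
  [[14,0,0],0,255],
  [[6,0,0],0,255],
  [[2,0,0],0,255],
])

```text
t: 23.57
position: [560.5, 171.7, 63.0]
orientation: [1.765, 0.72, -1.77]
force: [-0.7, -0.5, -2.4]
opening: 19.9
```

Request:
arm_command([
  [[0.5,0,0],0,255],
  [[0.5,0,0],0,255],
  [[0.5,0,0],0,255],
  [[0.5,0,0],0,255],
  [[0,0,0],0,255],
  [[0,0,0],0,255],
  [[0,0,0],0,255],
  [[0,0,0],0,255],
])

```text
t: 24.23
position: [561.2, 172.6, 62.5]
orientation: [1.767, 0.721, -1.767]
force: [-1.0, 0.1, -2.6]
opening: 19.8
```

```bash
python3 st.py 561 171
```

```text
t 24.23 [561.2 172.6  62.5] yaw_y -45.61 F [-1.   0.1 -2.6] M [ 0.04 -0.03 -0.01] op 19.8 q7 -1.51 xaxis [ 0. -0. -1.]
tool delta [-0.    1.    1.31]
```

Request:
arm_command([
  [[0.5,0,0],0,255],
  [[0.4,0,0],0,255],
  [[0.3,0,0],0,255],
  [[0.2,0,0],0,255],
  [[0,0,0],0,255],
  [[0,0,0],0,255],
  [[0,0,0],0,255],
  [[0,0,0],0,255],
])

```text
t: 24.9
position: [561.2, 172.7, 61.3]
orientation: [1.767, 0.721, -1.767]
force: [-1.5, -1.1, 2.7]
opening: 19.9
```

```bash
python3 st.py 561 171
```

```text
t 24.9 [561.2 172.7  61.3] yaw_y -45.61 F [-1.5 -1.1  2.7] M [-0.21  0.47  0.06] op 19.9 q7 -1.51 xaxis [ 0. -0. -1.]
tool delta [0.   1.05 1.36]
```

Request:
arm_command([
  [[-0.5,0,0],0,0],
  [[0,0,0],0,0],
  [[0,0,0],0,0],
  [[0,0,0],0,0],
  [[0,0,0],0,0],
  [[0,0,0],0,0],
  [[0,0,0],0,0],
  [[0,0,0],0,0],
])

```text
t: 25.57
position: [561.2, 172.7, 61.4]
orientation: [1.767, 0.721, -1.767]
force: [0.6, -0.2, 0.2]
opening: 71.0
```

Request:
arm_command([
  [[-10,0,0],0,0],
  [[-25,0,0],0,0],
  [[-30,0,0],0,0],
  [[0,-20,3],0,0],
  [[0,-39,5],0,0],
  [[0,-40,5],0,0],
  [[0,-35,4.5],0,0],
  [[0,-19.8,2.5],0,0],
])

```text
t: 26.23
position: [435.9, 271.4, 127.6]
orientation: [1.765, 0.725, -1.764]
force: [-0.7, 1.2, 0.4]
opening: 92.0
```

Request:
arm_command([
  [[0,0,0],0,0],
  [[0,0,0],0,0],
  [[0,0,0],0,0],
  [[0,0,0],0,0],
  [[0,0,0],0,0],
  [[0,0,0],0,0],
  [[0,0,0],0,0],
  [[0,0,0],0,0],
])

```text
t: 26.9
position: [439.6, 268.2, 126.4]
orientation: [1.767, 0.72, -1.768]
force: [0.0, -0.1, -0.6]
opening: 91.9
```

```bash
python3 st.py 439.3 268.6
python3 - <<'E'
from look import *
s,c=look("side","s6")
cv2.imwrite("pics/c11.png",cv2.resize(cv2.imread("pics/s6.png")[130:290,200:400],None,fx=3.5,fy=3.5))
E
```

```text
t 26.9 [439.6 268.2 126.4] yaw_y -45.66 F [ 0.  -0.1 -0.6] M [-0.03 -0.09 -0.05] op 91.9 q7 -1.72 xaxis [-0. -0. -1.]
tool delta [ 0.   -0.45 -0.06]
```

View pics/c11.png

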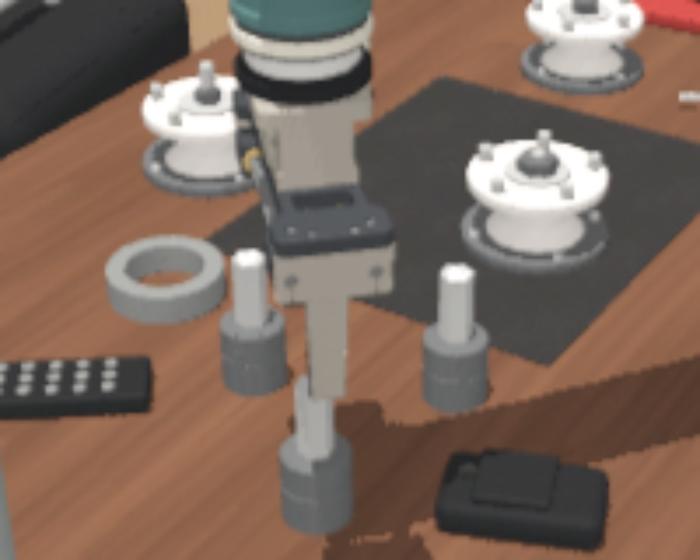

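A (455,365) and B (252,350) stand upright, and the gripper is over C.

Request:
arm_command([
  [[15,-0.3,0],0,0],
  [[20,0,0],0,0],
  [[15,0,0],0,0],
  [[10,0,0],0,0],
  [[5,0,0],0,0],
  [[0,0,0],0,255],
  [[0,0,0],0,255],
  [[0,0,0],0,255],
])

```text
t: 27.62
position: [439.6, 269.2, 62.2]
orientation: [1.768, 0.721, -1.766]
force: [0.5, 0.1, 0.2]
opening: 73.7
```

Request:
arm_command([
  [[0,0,0],0,255],
  [[0,0,0],0,255],
  [[0,0,0],0,255],
  [[0,0,0],0,255],
  [[0,0,0],0,255],
  [[0,0,0],0,255],
  [[0,0,0],0,255],
  [[0,0,0],0,255],
])

```text
t: 28.28
position: [439.1, 268.7, 61.4]
orientation: [1.767, 0.721, -1.767]
force: [1.0, -2.0, -0.3]
opening: 20.6
```

```bash
python3 st.py 486.6 -107
```

```text
t 28.28 [439.1 268.7  61.4] yaw_y -45.61 F [ 1.  -2.  -0.3] M [-0.29 -0.29  0.04] op 20.6 q7 -1.79 xaxis [-0. -0. -1.]
tool delta [2.0000e-02 3.0175e+02 2.2888e+02]
```

Request:
arm_command([
  [[-5,0,0],0,255],
  [[-20,0,0],0.06,255],
  [[-25,0,0],0.065,255],
  [[-25,0,0],0.06,255],
  [[-25,0,0],0,255],
  [[-17,6,3],0,255],
  [[0,17,8.5],0,255],
  [[0,30,15],0,255],
])

```text
t: 28.95
position: [446.3, 213.1, 180.1]
orientation: [1.886, 0.58, -1.88]
force: [0.5, -2.0, -3.4]
opening: 19.8
```

Request:
arm_command([
  [[0,36,18],0,255],
  [[0,36,18],0,255],
  [[0,36,18],0,255],
  [[0,36,18],0,255],
  [[0,36,18],0,255],
  [[0,36,18],0,255],
  [[0,30,15],0,255],
  [[0,22,11],0,255],
])

```text
t: 29.62
position: [483.5, -91.0, 178.3]
orientation: [1.887, 0.569, -1.889]
force: [0.0, 0.6, -2.6]
opening: 19.5
```

Request:
arm_command([
  [[0,12,6],0,255],
  [[0,5.6,2.9],0,255],
  [[0,0,0],0,255],
  [[0,0,0],0,255],
  [[0,0,0],0,255],
  [[0,0,0],0,255],
  [[0,0,0],0,255],
  [[0,0,0],0,255],
])

```text
t: 30.28
position: [486.6, -106.0, 178.5]
orientation: [1.885, 0.574, -1.885]
force: [-0.1, -0.3, -3.3]
opening: 19.9
```

```bash
python3 st.py 486.6 -107
python3 - <<'E'
from look import *
ims=[]
for n in("side","scene"):
    s,c=look(n,n+"7")
    a=cv2.imread(f"pics/{n}7.png");p=proj(c,[486.5,-107,90],s);u,v=map(int,p)
    ims.append(cv2.resize(a[v-40:v+40,u-40:u+40],(400,400),interpolation=cv2.INTER_CUBIC))
cv2.imwrite("pics/c12.png",np.hstack(ims))
E
```

```text
t 30.28 [ 486.6 -106.   178.5] yaw_y -56.13 F [-0.1 -0.3 -3.3] M [-0.04 -0.03  0.04] op 19.9 q7 -0.99 xaxis [-0.  0. -1.]
tool delta [-0.    0.8   0.55]
```

View pics/c12.png

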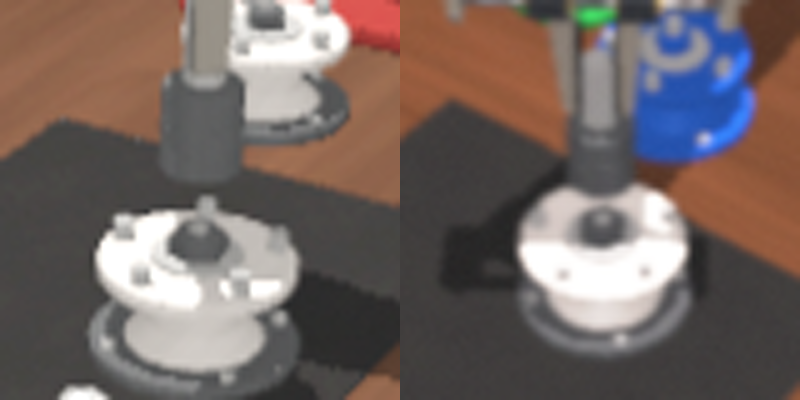

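Socket C is above the nut. I'll correct by about 0.8 mm and descend.

Request:
arm_command([
  [[4,0.8,0.5],0,255],
  [[8,0,0],0,255],
  [[8,0,0],0,255],
  [[8,0,0],0,255],
  [[6,0,0],0,255],
  [[4,0,0],0,255],
  [[1,0,0],0,255],
  [[1,0,0],0,255],
])

```text
t: 31.05
position: [486.6, -107.7, 138.1]
orientation: [1.885, 0.573, -1.886]
force: [-1.0, -0.1, -3.4]
opening: 19.5
```

Request:
arm_command([
  [[0.5,0,0],0,255],
  [[0.5,0,0],0,255],
  [[0.5,0,0],0,255],
  [[0.5,0,0],0,255],
  [[0.5,0,0],0,255],
  [[0.5,0,0],0,255],
  [[0.5,0,0],0,255],
  [[0.5,0,0],0,255],
])

```text
t: 31.72
position: [486.7, -107.8, 134.5]
orientation: [1.886, 0.573, -1.886]
force: [0.1, 0.5, -3.6]
opening: 19.9
```

```bash
python3 st.py 486.6 -107
```

```text
t 31.72 [ 486.7 -107.8  134.5] yaw_y -56.21 F [ 0.1  0.5 -3.6] M [-0.   -0.07  0.01] op 19.9 q7 -1.02 xaxis [ 0. -0. -1.]
tool delta [-0.   -0.72 -0.41]
```

No contact at rim ≈ 73, lower than the other two reached. Continuing.

Request:
arm_command([
  [[0.5,-0.4,-0.2],0,255],
  [[0.5,0,0],0,255],
  [[0.5,0,0],0,255],
  [[0.5,0,0],0,255],
  [[0.5,0,0],0,255],
  [[0.5,0,0],0,255],
  [[0.5,0,0],0,255],
  [[0.5,0,0],0,255],
])

```text
t: 32.38
position: [486.6, -107.3, 130.4]
orientation: [1.886, 0.573, -1.886]
force: [-0.7, 0.1, -3.0]
opening: 19.6
```

```bash
python3 st.py 486.6 -107
```

```text
t 32.38 [ 486.6 -107.3  130.4] yaw_y -56.21 F [-0.7  0.1 -3. ] M [-0.04  0.02  0.04] op 19.6 q7 -1.03 xaxis [-0. -0. -1.]
tool delta [-0.   -0.26 -0.23]
```

Request:
arm_command([
  [[0.8,0,0],0,255],
  [[0.7,0,0],0,255],
  [[0.7,0,0],0,255],
  [[0.7,0,0],0,255],
  [[0.7,0,0],0,255],
  [[0.7,0,0],0,255],
  [[0.7,0,0],0,255],
  [[0.5,0,0],0,255],
])

```text
t: 33.05
position: [486.6, -107.3, 124.9]
orientation: [1.886, 0.573, -1.886]
force: [0.2, 0.3, -3.0]
opening: 19.8
```

Request:
arm_command([
  [[0.4,0,0],0,255],
  [[0.4,0,0],0,255],
  [[0.4,0,0],0,255],
  [[0.3,0,0],0,255],
  [[0.2,0,0],0,255],
  [[0,0,0],0,255],
  [[0,0,0],0,255],
  [[0,0,0],0,255],
])

```text
t: 33.72
position: [486.7, -107.4, 124.3]
orientation: [1.886, 0.572, -1.886]
force: [-3.1, 0.2, 7.0]
opening: 19.8
```

```bash
python3 st.py 486.6 -107
```

```text
t 33.72 [ 486.7 -107.4  124.3] yaw_y -56.22 F [-3.1  0.2  7. ] M [0.21 0.93 0.09] op 19.8 q7 -1.03 xaxis [ 0.    -0.001 -1.   ]
tool delta [-0.   -0.36 -0.12]
```

Run:
```python
from look import *
ims=[]
for n in("side","scene"):
    s,c=look(n,n+"8")
    a=cv2.imread(f"pics/{n}8.png")
    ims.append(cv2.resize(a[130:300,210:410] if n=="side" else a[130:300,250:450],None,fx=2,fy=2,interpolation=cv2.INTER_CUBIC))
cv2.imwrite("pics/c13.png",np.hstack(ims))
```

```text
(no output)
```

View pics/c13.png

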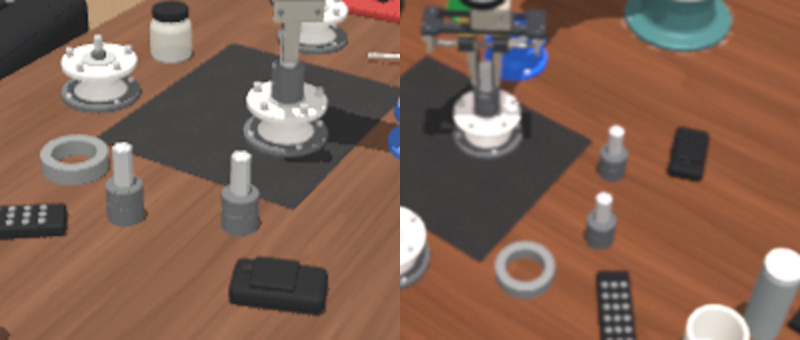

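Socket C is down on the flange at crop (287,85). A and B stand upright at (240,195) and (124,190), and the bystanders in view are where they were.

```bash
python3 st.py; python3 -c "
from workcell import robot
print(robot.sign_off())"
```

```text
t 33.82 [ 486.7 -107.3  124.3] yaw_y -56.22 F [-4.2  1.4  8. ] M [ 0.21  0.91 -0.02] op 20.1 q7 -1.03 xaxis [ 0.    -0.001 -1.   ]
the job is handed in; nothing more can be done
None
```

The third socket I tried fits the nut of the hub on the mat. It is seated and still gripped by its shank, and I signed the job off at 33.8 s.

- **Nut:** from the wrist camera the nut measured about 30 mm across flats, so the 32 mm mouth was the one to find.
- **Wrong sockets:** the first one (A) stopped with its rim about 75 mm above the table, and small sideways and turning nudges did not let it down further. The second (B) stopped at about 76.5 mm. I put both back within about 2 mm of where they had stood.
- **Fitting socket:** the third (C) went down freely and met light resistance with its rim at 62.9 mm, against 63 mm expected. It is upright, with about 8 N of upward force and a 20 mm finger opening at the end.
- **Last pictures:** A and B stand upright and the bystanders in view had not moved. I did not look again at the bystanders outside those crops, such as the screwdriver, though the arm went nowhere near the table there.

No check failed or disagreed.

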